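Open the screw-lid topping jar for service

TASK

Get the jar with the ribbed screw lid ready for service: swing the travel bar up and all the way back off the jars, unscrew that lid until it comes free, and lay it flat, open side down, on the floor of the shallow steel tray, clear of the two gold caps in it. Set the lid down rather than dropping it, leave the bar back, and leave the jigger and the dropper bottle standing where they are.

Things in the scene. Friction and masses are not known exactly. Their poses are not given: they have to be found in the camera images.
- lid_center (a point): Loose dark ribbed screw lid, 54 mm across, 30 mm tall, 35 g, tight on the white square jar. Point: middle of its axis, half-way up; z axis: from open edge to top. Right-hand thread: unscrews counter-clockwise seen from its top, rising 18 mm a turn; breaks loose at about 0.2 N m, then turns easily, free after 300 degrees (15 mm of rise); lift it 14 mm more along the axis to clear the neck.
- jar_mouth (a point): Centre of the rim of that jar's neck (44 mm over the threads). z axis: out of the mouth along the jar's axis, leaning 30 degrees from vertical toward the holder's front. Lid tight: its middle is 12 mm below this point along that axis, its open edge 8 mm above the sloping plate. The jar's 58 mm square body sits fast in a square well of the steel holder (left or right well) and cannot turn.
- shaker_top (a point): Top of the other jar's lid, a smooth dark domed shaker top with holes, 52 mm across, 30 mm tall, fixed; same height and lean as the screw lid, 110 mm beside it. Not to be handled.
- bar_grip (a point): Middle of the rubber sleeve (13 mm diameter, 52 mm long, along y) on the right end of the travel bar, a bent steel rod hinged on the sides of the jar holder. The sleeve's middle stands in free air 45 mm beyond the holder's right side. y axis: along the bar and its hinge, to the left; the frame turns with the bar.
- bar_hinge (a point): Point on the bar's hinge axis straight across from the sleeve's middle; fixed. y axis: along the hinge, to the left; x axis: level, toward the back of the holder; z up. The sleeve's middle runs round this point at a radius of 66 mm.
- travel_bar (a joint): Angle of the travel bar, rad: 0 with the bar across the jar tops, about 4 mm above them (the sleeve then in front of its hinge point and a little higher), growing as it swings up and over to the back, 2.2 at the rear stop. It stays wherever it is left (hinge friction 0.1 N m).
- tray_floor (a point): Centre of the inner floor of the shallow steel tray, 210 mm along x by 150 mm along y; floor 3 mm and rim 16 mm above the worktop. Two gold bottle caps (33 mm across, 16 mm tall) are fixed on the floor near its far end, at x = +80 mm; from x = -100 to +60 mm the floor is bare.
- jigger_center (a point): Steel double jigger, 43 mm across, 78 mm tall, standing loose beyond the tray; point half-way up. To be left alone.
- dropper_center (a point): Brown dropper bottle, 33 mm across, 102 mm tall, standing loose to the left of the holder; point half-way up. To be left alone.
Things that resemble listed ones, but are neither listed nor needed, are in the scene too. Leave any red look-alike of the part that bears lid_center alone.

How it is judged:
On the way, in this order (a step that is already met when the one before it is completed fails the run):
1. the travel bar is swung back off the jars (at least 1.9 of its 2.2 rad) (value of joint travel_bar above 1.9 rad), for 0.2 s.
2. the lid is off the jar (its middle more than 45 mm from the middle of the mouth) (distance between lid_center and jar_mouth above 0.045 m), for 0.1 s.
At the end, for the whole second after the job is handed in: The lid lies still in the steel tray, open side down and flat on its floor (axis within 7 degrees of vertical, its middle less than 19 mm above the floor, inside the rim and not on the gold caps), and the travel bar is still back (at least 1.9 of its 2.2 rad) (x of lid_center in the frame of tray_floor between -0.08 and 0.06 m and y of lid_center in the frame of tray_floor between -0.05 and 0.05 m and z of lid_center in the frame of tray_floor below 0.019 m and angle between lid_center's own z axis and vertical below 0.12 rad and linear speed of lid below 0.02 m/s and value of joint travel_bar above 1.9 rad); the robot touches nothing.
It fails at once if the lid is dropped or flung (faster than 1 m/s) (linear speed of lid above 1 m/s).
It fails at once if the jigger or the dropper bottle is moved more than 3 cm or knocked over (distance of any of jigger_center, dropper_center from where it was at the start of the episode above 0.03 m).
It also fails if it takes over 70 s, if anything falls off the work surface, if the arm or the gripper's body presses on something with over 40 N, if the wrist force passes 120 N, or if a joint passes its speed limit or range.

ROBOT

A 7-joint arm with a two-finger parallel gripper is mounted at the origin on a cart in front of the work surface, level with it; the furniture and walls round the work are solid. World frame = base frame: x ahead of the robot, y to its left, z up, the work surface at z = 0. Lengths are in m, angles in rad, forces in N, time in s.
With the tool pointing down it reaches from about 0.425 to 0.8 m from the base axis. Payload 8.3 kg.
Tool frame: the origin (TCP) lies at the very end of the fingers, on their centre line; the grasp point (between the pads) lies 19 mm behind it; z points along the fingers, y is the line along which they close (so a half turn about z gives the same grasp; the last joint's range is limited). The gripper opens to 85 mm and grips with 20 to 120 N. Pads are 22 mm wide; open, the fingers measure 114 mm over their backs; the gripper's body (76 mm by 85 mm) begins 54 mm behind the grasp point. The pads swing forward as they close: fully open they stand 13 mm farther back than shut.
Start: joints at [1.101, 0.383, 0.016, 1.37, -0.006, 1.388, -0.046], TCP at [0.247, -0.574, 0.231] pointing down, gripper open.
Joint ranges: [-2.95, 2.95], [-0.25, 2.06], [-1.52, 1.56], [0.18, 2.33], [-1.44, 4.58], [0.02, 2.06], [-3.01, 3.01]. Speed limits (rad/s): [2.39, 2.39, 3.01, 3.01, 3.14, 3.14, 3.14].

INTERFACE

Orientations are given as a unit quaternion [w, x, y, z].
In Python, from rig import env gives the robot as it stands.
- The arm moves only by the tool arm_command, never from a script. Its argument "targets" is a list of rows, each a list of 7 numbers: the closure, from -1 (fully open) to 1 (shut), so that 0 is half open, then the shift along the tool's x, y, z in mm, then the turn, a rotation vector about the tool's x, y, z in rad. In form: [[grip, x, y, z, rx, ry, rz], ...]. A call has 1 to 12 rows; each row shifts and turns the commanded pose from where the row before left it, along the tool's axes as they then stand; what a row does not reach is not made up. A row lasts 1/12 s, in which the tool goes at most 41.7 mm and 7.16 degrees, less where a joint would pass 70% of its speed; a pose out of reach is approached as far as the arm can. A call with a gripper value outside its range is refused whole. The fingers move at their own pace and stop on an object; "squeeze" is the grip in N (left out, the last holds). Time passes only in rows, so rows that do not move let the fingers close. It gives the time, the measured TCP pose, the force, the opening and the grip force at its end, in the units of the state.
- env.sense(): the state, without advancing time (a new reading comes with each control period).
- env.grab_frame(name): name is "side" or "top" or "wrist"; returns (picture, depth): 384x512x3 uint8, red, green, blue; 384x512 float32, m along the optical axis (not along the pixel's ray), 0 where there is no reading.
- env.camera_model(name): a dict with "fx", "fy", "cx", "cy" (pixels), "D" ([k1, k2, p1, p2, k3] as OpenCV has them; the pictures are not rectified), "origin" and "attitude" of the camera in the world. Camera axes: x right, y down, z forward; pixel columns grow to the right and rows downward; lengths in m; the calibration is good to about 2 mm. A picture is of the moment at which its call begins: read the wrist's pose just before it. camera_model takes no time and is no camera call; for the wrist camera it gives the pose at the moment of the call.
- env.job_done(): hands the job in; it is judged then, once.
The state is a dict: "time_s": time; "joint_pos": joint angles; "joint_vel": joint speeds; "joint_efforts": joint torques, N m; "position": TCP position; "tcp_rot": TCP orientation; "force": force on the tool from outside, world axes, zero at the start; "wrist_torque": the same for the moment, N m; "width": opening from 0.0 (shut) to 1.0 (fully open); "grasp_force": force on a finger pad.
Only numpy, scipy, OpenCV 4.12 (cv2) and the standard library are available. Lean on these libraries where they do the work, as an engineer would, in place of code of your own. Each camera call takes 0.05 s, during which the arm holds its last target. There are 200 camera calls.

## Working session

There is one attempt and no reset: what is moved stays moved. The work goes in short steps, Python scripts to look and compute and a tool call to move; the robot and the scene stay as the last step left them, time stands still between calls to the robot, and variables do not carry over. Pictures are saved under pics/ and viewed, at most 10 in all, crops included, and the job is handed in when it is done.

Besides the shell and the picture viewer there is one more tool, called after ">>>" as name(argument=value, ...) on one line, values as JSON. arm_command: Moves the arm, as the interface text tells. Its arguments: {"type":"object","properties":{"targets":{"type":"array","items":{"type":"array","items":{"type":"number"}}},"squeeze":{"type":"number"}},"required":["targets"]}

```bash
ls; mkdir -p pics
cat > h.py <<'E'
import numpy as np, cv2, sys
from scipy.spatial.transform import Rotation as R
from rig import env
def rot(q): return R.from_quat([q[1],q[2],q[3],q[0]]).as_matrix()
def cam(n):
    m=env.camera_model(n); K=np.array([[m['fx'],0,m['cx']],[0,m['fy'],m['cy']],[0,0,1.]])
    a=np.array(m['attitude'],float); A=a if a.shape==(3,3) else rot(a)
    return K,np.array(m['D'],float),np.array(m['origin']),A
def cloud(n,depth):
    K,D,o,A=cam(n); v,u=np.mgrid[:384,:512]
    p=cv2.undistortPoints(np.stack([u,v],-1).reshape(-1,1,2).astype(float),K,D).reshape(384,512,2)
    P=np.dstack([p,np.ones((384,512))])*depth[...,None]
    W=P@A.T+o; W[depth<=0]=np.nan; return W
E
python3 - <<'E'
from h import *
print(env.camera_model('top'),env.camera_model('side'))
ims=[]
for n in ('side','top','wrist'):
    p,d=env.grab_frame(n); np.savez(f'pics/{n}0.npz',p=p,d=d,W=cloud(n,d)); cv2.imwrite(f'pics/{n}0.png',p[...,::-1]); 
    ims.append(p)
cv2.imwrite('pics/st.png',np.vstack([cv2.resize(i,(400,300)) for i in ims[:2]])[...,::-1])
E
```

```text
pics
{'fx': 376.3561341471088, 'fy': 376.3561341471088, 'cx': 259.07013728707784, 'cy': 189.29920267164746, 'D': array([-0.057888,  0.      ,  0.      ,  0.      ,  0.      ]), 'origin': array([0.52712621, 0.27062657, 0.97755694]), 'attitude': array([ 0.03212894, -0.69674975,  0.71545188, -0.04044899])} {'fx': 397.11298670291535, 'fy': 397.11298670291535, 'cx': 259.0086945476486, 'cy': 193.99372238322755, 'D': array([-0.1339489,  0.       ,  0.       ,  0.       ,  0.       ]), 'origin': array([0.1706105 , 1.00481967, 0.59845263]), 'attitude': array([ 0.13565196, -0.21747212,  0.84006139, -0.47812267])}
```

View pics/top0.png

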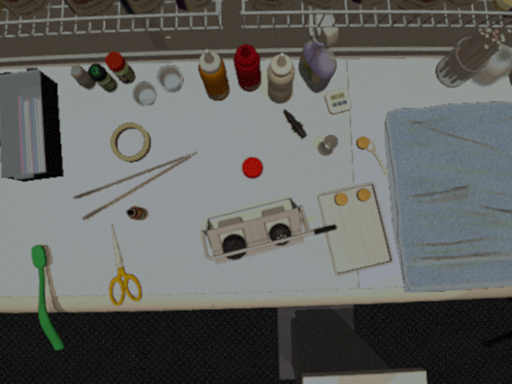

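View pics/side0.png

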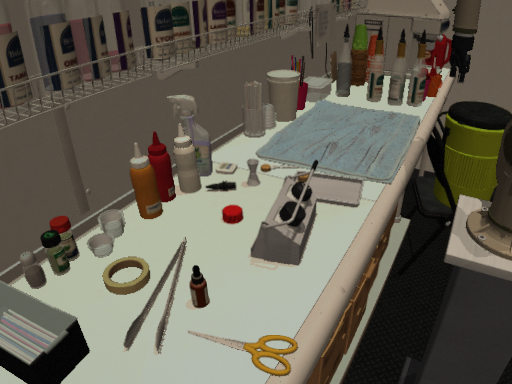

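Top view: holder around (255,232), black sleeve at (318,231), two dark lids at (234,245) and (280,234), tray at (354,228), with its caps at (341,198) and (363,195). The red look-alike is at (252,167), dropper at (137,213), jigger at (328,145).

Run:
```python
from h import *
t=np.load('pics/top0.npz'); s=np.load('pics/side0.npz')
g=lambda p,a,b,c,d:p[a:b,c:d,::-1]
A=cv2.resize(g(t['p'],185,280,195,395),(800,380),interpolation=cv2.INTER_CUBIC)
B=cv2.resize(g(s['p'],155,270,240,370),None,fx=2,fy=2,interpolation=cv2.INTER_CUBIC)
C=np.zeros((600,800,3),np.uint8); C[:380]=A; B=B[:220]; C[380:380+B.shape[0],:B.shape[1]]=B
cv2.imwrite('pics/crop.png',cv2.convertScaleAbs(C,alpha=1.7))
W=t['W']
for n,(u,v) in dict(lidL=(234,245),lidR=(280,234),lidLt=(232,240),sleeve=(318,231),sl2=(325,230),sl3=(333,228),trayc=(354,235),cap1=(341,198),cap2=(363,195),jig=(328,145),drop=(137,213),red=(252,167),tab=(300,160),hl=(205,213),hr=(297,205),fl=(212,257),fr=(304,236)).items(): print(n,W[v,u].round(3))
m=s['p'].max(2)<60
Ws=s['W']
# side dark blobs
for n,M,Wc in (('side',m,Ws),('top',t['p'].max(2)<60,W)):
    k=M&(Wc[...,2]>.04)&(Wc[...,2]<.3)&(Wc[...,0]>.25)&(Wc[...,0]<.55)&(Wc[...,1]>.02)&(Wc[...,1]<.4)
    c,l,st,ce=cv2.connectedComponentsWithStats(k.astype(np.uint8))
    for i in range(1,c):
        if st[i,4]>15: P=Wc[l==i]; print(n,st[i],ce[i].round(1),P.mean(0).round(4),P.min(0).round(3),P.max(0).round(3))
```

```text
lidL [0.491 0.319 0.126]
lidR [0.512 0.215 0.123]
lidLt [0.502 0.323 0.125]
sleeve [0.517 0.13  0.133]
sl2 [0.519 0.114 0.13 ]
sl3 [0.522 0.096 0.132]
trayc [0.502 0.015 0.002]
cap1 [0.598 0.049 0.021]
cap2 [ 0.604 -0.01   0.018]
jig [0.741 0.072 0.002]
drop [0.571 0.556 0.067]
red [0.682 0.275 0.032]
tab [0.702 0.148 0.001]
hl [0.569 0.399 0.001]
hr [0.578 0.172 0.104]
fl [0.466 0.368 0.129]
fr [0.506 0.161 0.126]
side [312 160   6  10  34] [314.6 164.4] [0.5194 0.1129 0.1307] [0.511 0.086 0.126] [0.529 0.136 0.134]
side [292 182  12  17 135] [297.2 189.4] [0.5159 0.2296 0.1142] [0.486 0.198 0.095] [0.532 0.286 0.131]
side [302 186  10  16  78] [306.8 194.6] [0.4945 0.2177 0.0989] [0.488 0.157 0.048] [0.516 0.233 0.114]
side [280 202  17  19 213] [287.4 210.4] [0.4915 0.3338 0.1197] [0.468 0.298 0.1  ] [0.512 0.378 0.132]
side [288 206  18  21 171] [297.9 217.6] [0.4693 0.3248 0.1022] [0.459 0.246 0.069] [0.488 0.346 0.117]
top [269 224  22  17 246] [279.1 231.3] [0.5183 0.2164 0.1172] [0.499 0.191 0.1  ] [0.535 0.239 0.125]
top [314 225  22   9  93] [324.5 229. ] [0.5208 0.115  0.1314] [0.512 0.091 0.127] [0.529 0.139 0.135]
top [223 235  23  18 312] [233.2 243.1] [0.4947 0.3209 0.1204] [0.475 0.295 0.103] [0.513 0.345 0.132]
top [277 242  10   3  16] [281.7 243.2] [0.491  0.2108 0.1099] [0.489 0.201 0.106] [0.494 0.221 0.114]
top [228 252  17   7  56] [236.1 255.8] [0.4655 0.3156 0.1107] [0.46  0.297 0.106] [0.474 0.334 0.114]
```

View pics/crop.png

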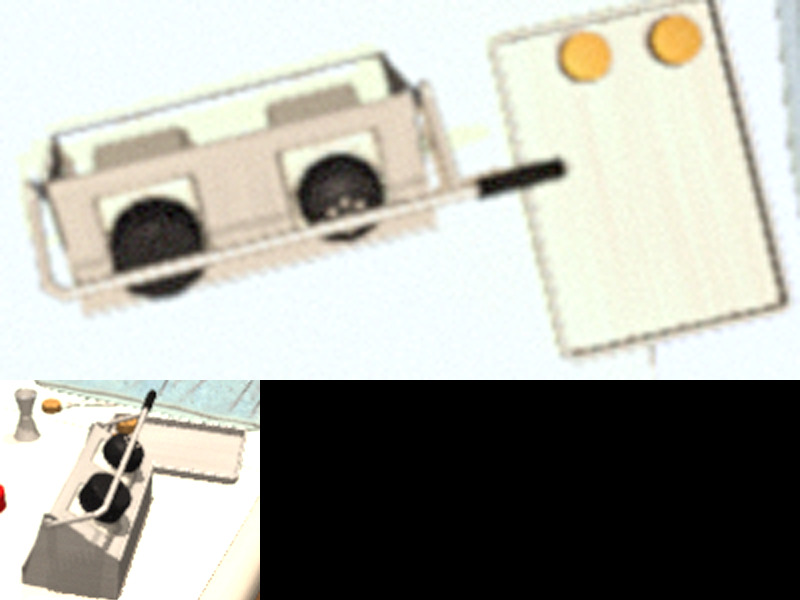

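The crop shows holes in the right lid, at (345,200), so that is the shaker; the left lid at (158,250) is the ribbed one. The sleeve is at (522,177) and points right over the tray. Next I get the yaw, hinge, lid and tray geometry, plus the first moves.

```bash
cat >> h.py <<'E'
def state():
    s=env.sense(); return np.array(s['position']),rot(s['tcp_rot']),s
def rel(P,M,P2,M2):
    "tool-axes shift (mm), rotvec from pose 1 to pose 2"
    return (M.T@(P2-P)*1000).round(1), R.from_matrix(M.T@M2).as_rotvec().round(4)
def orient(z,y):
    z=z/np.linalg.norm(z); y=y-z*(y@z); y/=np.linalg.norm(y); return np.column_stack([np.cross(y,z),y,z])
E
python3 - <<'E'
from h import *
t=np.load('pics/top0.npz'); W=t['W']; p=t['p'].astype(int)
s=np.load('pics/side0.npz')
# bar line points: high z >.122 between sleeve and left lid
k=(W[...,2]>.122)&(W[...,0]>.4)&(W[...,0]<.56)&(W[...,1]>.09)&(W[...,1]<.37)
P=W[k]; l=cv2.fitLine(P[:,:2].astype(np.float32),cv2.DIST_HUBER,0,.005,.01).ravel(); print('bar',l,len(P),np.degrees(np.arctan2(-l[0],l[1])))
# sleeve alone PCA
k=(t['p'].max(2)<60)&(W[...,2]>.12)&(abs(W[...,1]-.115)<.03)&(abs(W[...,0]-.52)<.03)
P=W[k];l=cv2.fitLine(P.astype(np.float32),cv2.DIST_HUBER,0,.005,.01).ravel();print('sleeve',l)
# tray outline: hull of points between z .008-.022 
pl=[]
for n,a in(('top',t),('side',s)):
    Wc=a['W'];k=(Wc[...,2]>.009)&(Wc[...,2]<.03)&(Wc[...,1]>-.12)&(Wc[...,1]<.13)&(Wc[...,0]>.36)&(Wc[...,0]<.66)
    print(n,'tray',cv2.minAreaRect(Wc[k][:,:2].astype(np.float32)),k.sum(),np.median(Wc[k][:,2]))
hs=cv2.cvtColor(t['p'],cv2.COLOR_RGB2HSV); k=(hs[...,0]>8)&(hs[...,0]<25)&(hs[...,1]>120)&(W[...,1]<.08)&(W[...,1]>-.05)&(W[...,0]<.63)&(W[...,2]>.012)
c,l,st,ce=cv2.connectedComponentsWithStats(k.astype(np.uint8)); [print('cap',W[l==i].mean(0)) for i in range(1,c) if st[i,4]>20]
# arm of bar right side / hinge profile along holder axis
th=np.radians(12.7)
for n,a in(('top',t),('side',s)):
    Wc=a['W']; X=(Wc[...,0]-.521)*np.cos(th)+(Wc[...,1]-.1145)*np.sin(th); Y=-(Wc[...,0]-.521)*np.sin(th)+(Wc[...,1]-.1145)*np.cos(th)
    k=(Y>.03)&(Y<.06)&(X>-.02)&(X<.12)&(Wc[...,2]>.05)
    o=np.argsort(X[k]); print(n,np.c_[X[k],Y[k],Wc[k][:,2]][o][::3].round(3).tolist())
x,M,st=state(); print(x,M.round(3),st['joint_pos'])
E
```

```text
bar [ 0.2040683  -0.97895664  0.49904686  0.22137141] 670 -168.22504
sleeve [-0.19892085  0.9797729   0.02180581  0.5205587   0.1146265   0.13171583]
top tray ((0.510047197341919, -0.005395621061325073), (0.2994934916496277, 0.22936131060123444), 0.09614291042089462) 1921 0.014899715321653462
side tray ((0.5111887454986572, -0.015180371701717377), (0.20960721373558044, 0.29630234837532043), 89.99545288085938) 714 0.014235726513310454
cap [ 0.60546011 -0.01066582  0.01845873]
cap [0.59613621 0.04914086 0.01891809]
top [[-0.02, 0.059, 0.062], [-0.018, 0.047, 0.063], [-0.018, 0.059, 0.065], [-0.016, 0.046, 0.064], [-0.015, 0.058, 0.063], [-0.014, 0.055, 0.063], [-0.013, 0.058, 0.066], [-0.011, 0.055, 0.066], [-0.01, 0.06, 0.066], [-0.009, 0.055, 0.069], [-0.004, 0.056, 0.126], [-0.004, 0.049, 0.126], [-0.003, 0.042, 0.127], [-0.003, 0.044, 0.13], [-0.002, 0.046, 0.128], [-0.002, 0.058, 0.129], [-0.001, 0.041, 0.13], [-0.001, 0.044, 0.13], [-0.0, 0.046, 0.128], [0.0, 0.05, 0.072], [0.001, 0.039, 0.131], [0.001, 0.032, 0.13], [0.001, 0.033, 0.126], [0.002, 0.043, 0.129], [0.002, 0.045, 0.
[... 2983 characters left out ...]
], [0.044, 0.054, 0.097], [0.046, 0.035, 0.108], [0.047, 0.05, 0.098], [0.048, 0.036, 0.102], [0.049, 0.056, 0.101], [0.05, 0.038, 0.103], [0.051, 0.046, 0.101], [0.053, 0.049, 0.102], [0.054, 0.036, 0.107], [0.054, 0.057, 0.103], [0.056, 0.05, 0.102], [0.057, 0.034, 0.106], [0.057, 0.056, 0.103], [0.059, 0.059, 0.104], [0.059, 0.034, 0.105], [0.061, 0.038, 0.104], [0.062, 0.035, 0.106], [0.064, 0.047, 0.109], [0.067, 0.047, 0.105], [0.068, 0.043, 0.1], [0.07, 0.045, 0.095], [0.073, 0.044, 0.088]]
[ 0.24718392 -0.57362015  0.23051068] [[ 0.918  0.396 -0.001]
 [ 0.396 -0.918  0.001]
 [ 0.    -0.002 -1.   ]] [ 1.10111759  0.38404945  0.01635717  1.37090168 -0.00632078  1.38820238
 -0.04648422]
```

>>> arm_command(targets=[[-0.2,33,-4,0,0,0,-0.057],[-0.2,33,-4,0,0,0,-0.057],[-0.2,33,-4,0,0,0,-0.057],[-0.2,33,-4,0,0,0,-0.057],[-0.2,33,-4,0,0,0,-0.057],[-0.2,33,-4,0,0,0,-0.057],[-0.2,33,-4,0,0,0,-0.057],[-0.2,33,-4,0,0,0,-0.057],[-0.2,33,-4,0,0,0,-0.057],[-0.2,33,-4,0,0,0,-0.057],[-0.2,33,-4,0,0,0,-0.057],[-0.2,33,-4,0,0,0,-0.057]], squeeze=30)

```text
time_s: 1.15
position: [0.5088, -0.2809, 0.2309]
tcp_rot: [-0.0, 0.854, 0.52, -0.0]
force: [0.3, 0.3, -0.4]
width: 0.603
grasp_force: 0.0
```

>>> arm_command(targets=[[0,33,-4,0,0,0,-0.057],[0,33,-4,0,0,0,-0.057],[0,33,-4,0,0,0,-0.057],[0,33,-4,0,0,0,-0.057],[0,33,-4,0,0,0,-0.057],[0,33,-4,0,0,0,-0.057],[0,33,-4,0,0,0,-0.057],[0,33,-4,0,0,0,-0.057],[0,33,-4,0,0,0,-0.057],[0,33,-4,0,0,0,-0.057],[0,33,-4,0,0,0,-0.057],[0,0,0,0,0,0,0]])

```text
time_s: 2.15
position: [0.5327, 0.085, 0.2317]
tcp_rot: [-0.001, 0.648, 0.762, 0.001]
force: [0.7, 1.8, 0.4]
width: 0.502
grasp_force: 0.0
```

Run:
```python
from h import *
x,M,s=state(); th=np.radians(12); ex=np.array([np.cos(th),np.sin(th),0])
print(x,s['joint_pos'],s['width'],s['force'],s['time_s'])
print(rel(x,M,np.array([.521,.1145,.106]),orient(np.array([0,0,-1.]),ex)))
```

```text
[0.53271399 0.08498735 0.23165393] [ 0.2663218   0.24573956 -0.57453115  1.58588035  0.13243611  1.34937169
 -0.16237257] 0.5021809842528264 [0.68287637 1.78604574 0.37252049] 2.15
(array([ 30.6,  -6.9, 125.8]), array([ 0.0003, -0.0035, -0.0483]))
```

>>> arm_command(targets=[[0,15,-3.5,5,0,0,-0.024],[0,15.5,-3.5,5,0,0,-0.024],[0,0,0,30,0,0,0],[0,0,0,30,0,0,0],[0,0,0,30,0,0,0],[0,0,0,26,0,0,0],[0,0,0,0,0,0,0],[1,0,0,0,0,0,0],[1,0,0,0,0,0,0],[1,0,0,0,0,0,0],[1,0,0,0,0,0,0],[1,0,0,0,0,0,0]], squeeze=30)

```text
time_s: 3.15
position: [0.5229, 0.1056, 0.107]
tcp_rot: [0.0, 0.635, 0.773, -0.0]
force: [-3.7, -0.6, 0.8]
width: 0.138
grasp_force: 29.2
```

Run:
```python
from h import *
x,M,s=state(); print(x,s['width'],s['grasp_force'],s['force'],s['joint_pos'])
# tool-axis path: radius 66, elev a0 -> a0+2.15 ; y=holder x(back), z=down
for a0 in [np.radians(24.5)]:
    a=a0+np.linspace(0,2.15,17); Y=-.066*np.cos(a); Z=-.066*np.sin(a)
    print(np.c_[np.diff(Y)*1000,np.diff(Z)*1000].round(1).tolist())
```

```text
[0.52291375 0.1055718  0.10695128] 0.13772122325879063 29.24993008375168 [-3.72871775 -0.58735579  0.78208139] [ 0.2167307   0.34187816 -0.57300672  1.76729773  0.20675683  1.09231836
 -0.2301468 ]
[[4.2, -7.8], [5.2, -7.2], [6.1, -6.4], [6.9, -5.5], [7.6, -4.5], [8.1, -3.5], [8.5, -2.4], [8.8, -1.2], [8.9, -0.0], [8.8, 1.2], [8.5, 2.3], [8.2, 3.5], [7.6, 4.5], [6.9, 5.5], [6.1, 6.4], [5.2, 7.2]]
```

>>> arm_command(targets=[[1,0,4.2,-7.8,0,0,0],[1,0,5.2,-7.2,0,0,0],[1,0,6.1,-6.4,0,0,0],[1,0,6.9,-5.5,0,0,0],[1,0,7.6,-4.5,0,0,0],[1,0,8.1,-3.5,0,0,0],[1,0,8.5,-2.4,0,0,0],[1,0,8.8,-1.2,0,0,0]], squeeze=22)

```text
time_s: 3.82
position: [0.5782, 0.1175, 0.1472]
tcp_rot: [0.001, 0.634, 0.773, 0.001]
force: [-6.2, 1.6, 5.6]
width: 0.14
grasp_force: 29.0
```

>>> arm_command(targets=[[1,0,8.9,0,0,0,0],[1,0,8.8,1.2,0,0,0],[1,0,8.5,2.3,0,0,0],[1,0,8.2,3.5,0,0,0],[1,0,7.6,4.5,0,0,0],[1,0,6.9,5.5,0,0,0],[1,0,6.1,6.4,0,0,0],[1,0,5.2,7.2,0,0,0],[1,0,0,0,0,0,0],[1,0,0,0,0,0,0]])

```text
time_s: 4.65
position: [0.6366, 0.1288, 0.114]
tcp_rot: [-0.0, 0.635, 0.773, 0.0]
force: [-6.3, 2.7, 3.9]
width: 0.141
grasp_force: 30.0
```

>>> arm_command(targets=[[0,0,0,0,0,0,0],[0,0,0,0,0,0,0],[0,0,0,0,0,0,0],[0,0,0,0,0,0,0],[0,0,0,-30,0,0,0],[0,0,0,-40,0,0,0],[-1,0,0,-40,0,0,0],[-1,0,-30,-20,0,0,0],[-1,0,-30,0,0,0,0],[-1,0,-30,0,0,0,0]])

```text
time_s: 5.48
position: [0.5484, 0.1106, 0.245]
tcp_rot: [0.001, 0.635, 0.772, 0.002]
force: [-0.0, -0.2, -0.3]
width: 0.994
grasp_force: 0.0
```

Run:
```python
from h import *
x,M,s=state(); print(x,s['joint_pos'],s['width'],s['force'])
C=[]
for n in ('top','side','wrist'):
    p,d=env.grab_frame(n); np.savez(f'pics/{n}1.npz',p=p,d=d,W=cloud(n,d)); C.append(p)
t=np.load('pics/top1.npz'); W=t['W']
for n in ('top','side'):
    a=np.load(f'pics/{n}1.npz'); Wc=a['W']
    k=(a['p'].max(2)<60)&(abs(Wc[...,0]-.635)<.03)&(abs(Wc[...,1]-.138)<.035)&(Wc[...,2]>.09)&(Wc[...,2]<.16)
    print('sleeve',n,k.sum(),Wc[k].mean(0))
th=np.radians(12); ax=np.array([-.5*np.cos(th),-.5*np.sin(th),np.sqrt(.75)]); ey=np.array([-np.sin(th),np.cos(th),0]); e2=np.cross(ey,ax)
o=np.array([.49,.32,.12])
for n in ('top','side'):
    a=np.load(f'pics/{n}1.npz'); Wc=a['W']-o
    q=np.stack([Wc@e2,Wc@ey,Wc@ax],-1)
    k=(a['p'].max(2)<75)&(np.hypot(q[...,0],q[...,1])<.04)&(abs(q[...,2])<.04)
    k=cv2.morphologyEx(k.astype(np.uint8),cv2.MORPH_OPEN,np.ones((3,3)))>0
    Q=q[k]; print(n,len(Q),Q.min(0).round(4),Q.max(0).round(4),np.histogram(Q[:,2],20,(-.03,.03))[0])
    h=np.median(Q[Q[:,2]>np.percentile(Q[:,2],60)][:,2]); T=Q[abs(Q[:,2]-h)<.004]
    c,rad=cv2.minEnclosingCircle(T[:,:2].astype(np.float32)); print('top h',h,len(T),c,rad, 'world',o+e2*c[0]+ey*c[1]+ax*h)
    Tw=T@np.array([e2,ey,ax])+o; _,_,vt=np.linalg.svd(Tw-Tw.mean(0)); print('normal',vt[2], Tw.mean(0))
I=np.zeros((600,800,3),np.uint8); I[:384,:512]=C[2]; I[400:590,:400]=cv2.resize(C[0][185:280,195:395],(400,190)); I[384:600,520:780]=cv2.resize(C[1][155:263,240:370],(260,216))
cv2.imwrite('pics/v1.png',cv2.convertScaleAbs(I[...,::-1],alpha=1.6))
```

```text
[0.54842048 0.11055587 0.24498895] [ 0.21440522  0.28346497 -0.58322311  1.51498807  0.15777631  1.38629827
 -0.18413616] 0.9944289867472413 [-0.00802804 -0.18770181 -0.30745034]
sleeve top 82 [0.63266899 0.14009589 0.13940356]
sleeve side 34 [0.63168314 0.13998994 0.13809943]
top 470 [-0.0332 -0.0261 -0.0368] [0.0167 0.03   0.0075] [  0   1  15  17  12  19  16  13  19  17  76 239  25   0   0   0   0   0
   0   0]
top h 0.004750387251275379 331 (-0.008707466535270214, 0.0011146932374686003) 0.02566220797598362 world [0.48006885 0.31902867 0.11976022]
normal [ 0.47639895  0.09619764 -0.87395083] [0.48052929 0.31900982 0.11922675]
side 456 [-0.0375 -0.0238 -0.0329] [0.0165 0.0281 0.0073] [  5   6  21  30  21  21  20  33  25  23  46 196   8   0   0   0   0   0
   0   0]
top h 0.004753213542903507 241 (-0.009644017554819584, 0.0014951920602470636) 0.02707708813250065 world [0.47919501 0.31923192 0.11929439]
normal [-0.4982987  -0.0798889   0.86331696] [0.47881235 0.32222204 0.11885471]
```

View pics/v1.png

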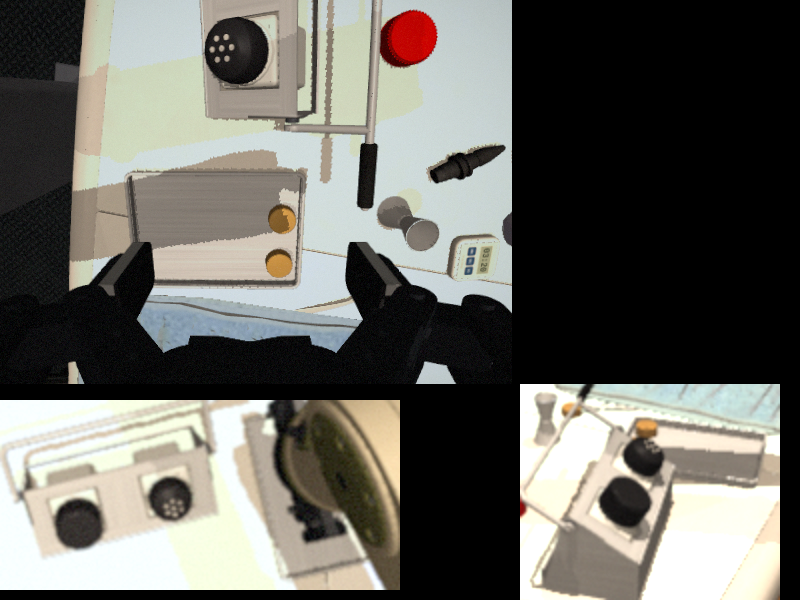

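Wrist view: bar swung back, sleeve at (367,177), tray at (215,230) with caps at (282,219) and (279,264). The shaker's holes at (222,48) confirm the ribbed lid is the left one. Both views put the lid's top centre at (0.480, 0.319, 0.1195) with about a 30° lean, which matches the text.

```bash
cat >> h.py <<'E'
th=np.radians(11.5); AX=np.array([-.5*np.cos(th),-.5*np.sin(th),np.sqrt(.75)]); EX=np.array([np.cos(th),np.sin(th),0]); MID=np.array([.4796,.3191,.1195])-.015*AX
E
python3 - <<'E'
from h import *
x,M,s=state(); M2=orient(-AX,EX)
P=MID+AX*.074; print(MID,P,rel(x,M,P,M2))
E
```

```text
[0.48694944 0.32059526 0.10650962] [0.45069222 0.31321865 0.1705955 ] (array([218.6, -55.1,  72.8]), array([-0.5229,  0.0035, -0.0055]))
```

>>> arm_command(targets=[[-1,31,-8,3,0,0,0],[-1,31,-8,3,0,0,0],[-1,31,-8,3,0,0,0],[-1,31,-8,3,0,0,0],[-1,31,-8,3,0,0,0],[-1,31,-8,3,0,0,0],[-1,31,-8,3,-0.08,0,0],[-1,0,0,0,-0.09,0,0],[-1,0,0,0,-0.09,0,0],[-1,0,0,0,-0.09,0,0],[-1,0,0,0,-0.09,0,0],[-1,0,0,0,-0.083,0,0]])

```text
time_s: 6.63
position: [0.4518, 0.3135, 0.2234]
tcp_rot: [0.165, 0.613, 0.746, 0.203]
force: [-0.1, -0.6, 0.3]
width: 0.999
grasp_force: 0.0
```

>>> arm_command(targets=[[-1,0,0,0,0,0,0.12],[-1,0,0,0,0,0,0.12],[-1,0,0,0,0,0,0.12],[-1,0,0,0,0,0,0.12],[-1,0,0,0,0,0,0.12],[-1,0,0,0,0,0,0]])

```text
time_s: 7.13
position: [0.452, 0.3131, 0.2229]
tcp_rot: [0.097, 0.808, 0.529, 0.24]
force: [0.6, -0.2, 0.0]
width: 1.003
grasp_force: 0.0
```

Run:
```python
from h import *
x,M,s=state(); M2=orient(-AX,EX); print(x,s['joint_pos'])
P=MID+AX*.074; print(rel(x,M,P,M2))
```

```text
[0.45200659 0.31306041 0.22286742] [-0.04239356 -0.07298601 -0.7791866   2.00769527  0.35667003  0.78582672
 -1.44477058]
(array([-15.2, -22.6,  44.6]), array([ 6.000e-04,  1.600e-03, -6.113e-01]))
```

>>> arm_command(targets=[[-1,0,0,0,0,0,0.12],[-1,0,0,0,0,0,0.12],[-1,0,0,0,0,0,0.12],[-1,0,0,0,0,0,0.12],[-1,0,0,0,0,0,0.12],[-1,0,0,0,0,0,0.12],[-1,0,0,0,0,0,0.12],[-1,0,0,0,0,0,0.12],[-1,0,0,0,0,0,0.12],[-1,0,0,0,0,0,0.12],[-1,0,0,0,0,0,0]])

```text
time_s: 8.05
position: [0.4518, 0.3128, 0.2227]
tcp_rot: [-0.055, 0.966, -0.017, 0.253]
force: [0.3, -0.0, -0.3]
width: 1.0
grasp_force: 0.0
```

Run:
```python
from h import *
x,M,s=state(); M2=orient(-AX,EX); print(x,s['joint_pos'])
P=MID+AX*.074; print(rel(x,M,P,M2))
p,d=env.grab_frame('wrist'); cv2.imwrite('pics/w2.png',p[...,::-1]); W=cloud('wrist',d)
# lid seen from the wrist: dark points near the lid, top plane
e2=np.cross(np.array([-np.sin(th),np.cos(th),0]),AX); ey=np.array([-np.sin(th),np.cos(th),0])
q=np.stack([(W-MID)@e2,(W-MID)@ey,(W-MID)@AX],-1)
k=(p.max(2)<75)&(np.hypot(q[...,0],q[...,1])<.04)&(abs(q[...,2]-.015)<.008)
k=cv2.morphologyEx(k.astype(np.uint8),cv2.MORPH_OPEN,np.ones((5,5)))>0
Q=q[k]; h=np.median(Q[:,2]); T=Q[abs(Q[:,2]-h)<.003]
print(len(T),h,cv2.minEnclosingCircle(T[:,:2].astype(np.float32)),T.mean(0))
```

```text
[0.45177734 0.31283176 0.22266642] [ 0.04353153 -0.07627587 -0.85807638  2.00608582  0.34516383  0.78234996
 -2.62904356]
(array([-26.3,   5.6,  44.6]), array([ 1.7000e-03,  1.5000e-03, -1.8071e+00]))
3025 0.01469681188057452 ((-0.0014507616870105267, -0.0014004912227392197), 0.027344591915607452) [-0.00027442 -0.00144558  0.01462705]
```

View pics/w2.png

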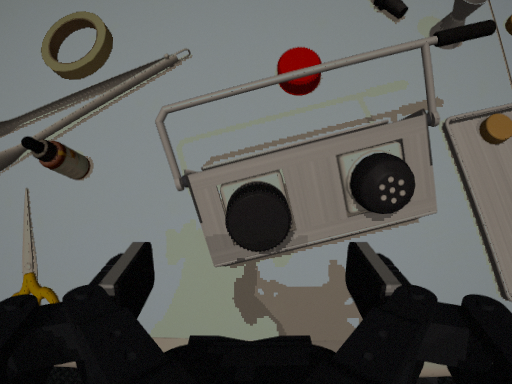

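The wrist view shows the ribbed lid at (258,216), the shaker at (382,183) and the bar behind. Its measured lid centre is within 1.5 mm of the estimate. I'll descend along the axis.

>>> arm_command(targets=[[-1,-13,3.5,15,0,0,0],[-1,-13,3,30,0,0,0],[-1,0,0,30,0,0,0],[-1,0,0,20,0,0,0],[-1,0,0,15,0,0,0],[-1,0,0,15,0,0,0],[-1,0,0,9,0,0,0],[-1,0,0,0,0,0,0]])

```text
time_s: 8.77
position: [0.4924, 0.3198, 0.0939]
tcp_rot: [-0.053, 0.966, -0.013, 0.252]
force: [-0.6, -0.3, 0.2]
width: 0.999
grasp_force: 0.0
```

Run:
```python
from h import *
x,M,s=state(); print(x,s['joint_pos'],s['force'])
print(rel(x,M,MID-AX*.016,M))
```

```text
[0.49235639 0.31976006 0.09386078] [-0.33799254  0.19343096 -0.5064257   2.09056046  0.76649273  0.57600777
 -3.00559104] [-0.64303126 -0.30196739  0.16865769]
(array([ 1.4, -2.3,  2.5]), array([0., 0., 0.]))
```

>>> arm_command(targets=[[-1,1,-1.5,2,0,0,-0.1],[-1,0,0,0,0,0,-0.1],[-1,0,0,0,0,0,0],[1,0,0,0,0,0,0],[1,0,0,0,0,0,0],[1,0,0,0,0,0,0],[1,0,0,0,0,0,0],[1,0,0,0,0,0,0],[1,0,0,0,0,0,0]], squeeze=60)

```text
time_s: 9.52
position: [0.4943, 0.3208, 0.0954]
tcp_rot: [-0.028, 0.963, 0.079, 0.257]
force: [-6.1, -5.1, 8.0]
width: 0.617
grasp_force: 61.3
```

Run:
```python
from h import *
x,M,s=state(); print(x,s['joint_pos'],s['force'],s['wrist_torque'],s['width'],s['grasp_force'])
print(rel(x,M,MID-AX*.016,M),M.T@np.array(s['force']))
```

```text
[0.49426873 0.32082008 0.09537682] [-0.30828463  0.19879005 -0.53930501  2.08526429  0.78047185  0.58271088
 -2.82308015] [-6.0959846  -5.08180713  8.03802085] [-0.77574412  0.79997783 -0.21256334] 0.616587141650894 61.25180084593012
(array([-0.7, -1.2,  2.7]), array([0., 0., 0.])) [ -1.90109972   3.87802269 -10.43754429]
```

>>> arm_command(targets=[[1,0,0,-0.35,0,0,-0.12],[1,0,0,-0.35,0,0,-0.12],[1,0,0,-0.35,0,0,-0.12],[1,0,0,-0.35,0,0,-0.12],[1,0,0,-0.35,0,0,-0.12],[1,0,0,-0.35,0,0,-0.12],[1,0,0,-0.35,0,0,-0.12],[1,0,0,-0.35,0,0,-0.12],[1,0,0,-0.35,0,0,-0.12],[1,0,0,-0.35,0,0,-0.12],[1,0,0,-0.35,0,0,-0.12],[1,0,0,0,0,0,0]])

```text
time_s: 10.52
position: [0.4915, 0.3219, 0.0979]
tcp_rot: [0.134, 0.71, 0.656, 0.22]
force: [-2.3, 2.1, -1.7]
width: 0.615
grasp_force: 63.5
```

Run:
```python
from h import *
x,M,s=state(); print(x,s['joint_pos'],s['width'],s['grasp_force'])
print(rel(x,M,MID-AX*.016,orient(-AX,EX)),M.T@np.array(s['force']),M.T@np.array(s['wrist_torque']))
```

```text
[0.49154084 0.32185157 0.09791701] [-0.16066496  0.21583281 -0.70477351  2.08095833  0.82400803  0.61153841
 -1.52634634] 0.6150742116695334 63.46879713702947
(array([-0.2,  0.3,  6.2]), array([-0.0016,  0.0016, -0.2796])) [ 1.72206076 -3.05493108  0.49682161] [1.31457271 0.29241232 0.01339148]
```

>>> arm_command(targets=[[1,0,0,-0.35,0,0,-0.12],[1,0,0,-0.35,0,0,-0.12],[1,0,0,-0.35,0,0,-0.12],[1,0,0,-0.35,0,0,-0.12],[1,0,0,-0.35,0,0,-0.12],[1,0,0,-0.35,0,0,-0.12],[1,0,0,-0.35,0,0,-0.12],[1,0,0,-0.35,0,0,-0.12],[1,0,0,-0.35,0,0,-0.12],[1,0,0,-0.35,0,0,-0.12],[1,0,0,-0.35,0,0,-0.12],[1,0,0,-0.35,0,0,-0.12]])

```text
time_s: 11.52
position: [0.4878, 0.3208, 0.1]
tcp_rot: [0.245, 0.103, 0.961, 0.077]
force: [-6.6, 1.5, -5.0]
width: 0.618
grasp_force: 63.5
```

>>> arm_command(targets=[[1,0,0,-0.35,0,0,-0.12],[1,0,0,-0.35,0,0,-0.12],[1,0,0,-0.35,0,0,-0.12],[1,0,0,-0.35,0,0,-0.12],[1,0,0,-0.35,0,0,-0.12],[1,0,0,-0.35,0,0,-0.12],[1,0,0,-0.35,0,0,-0.12],[1,0,0,-0.35,0,0,-0.12],[1,0,0,-0.35,0,0,-0.12],[1,0,0,-0.35,0,0,-0.12],[1,0,0,-0.35,0,0,-0.12],[1,0,0,0,0,0,0]])

```text
time_s: 12.52
position: [0.4871, 0.3182, 0.1032]
tcp_rot: [0.24, -0.507, 0.823, -0.091]
force: [-6.2, -3.9, -1.7]
width: 0.616
grasp_force: 63.9
```

Run:
```python
from h import *
x,M,s=state(); print(x,s['joint_pos'],s['width'],s['grasp_force'])
print(rel(x,M,MID-AX*.016,orient(-AX,EX)),M.T@np.array(s['force']),M.T@np.array(s['wrist_torque']))
```

```text
[0.4870758  0.3182336  0.10324837] [ 0.17321542  0.3018366  -1.09271319  2.07522854  0.96619988  0.71844754
  1.14134767] 0.6160890803235252 63.870123320957646
(array([-3.1, -0.1, 13.3]), array([-0.0096, -0.0036,  2.4772])) [ 6.23398402  3.72037425 -1.8698167 ] [-0.99023767  1.80058479 -0.07735713]
```

>>> arm_command(targets=[[1,0,0,-0.35,0,0,-0.12],[1,0,0,-0.35,0,0,-0.12],[1,0,0,-0.35,0,0,-0.12],[1,0,0,-0.35,0,0,-0.12],[1,0,0,-0.35,0,0,-0.12],[1,0,0,-0.35,0,0,-0.12],[1,0,0,-0.35,0,0,-0.12],[1,0,0,-0.35,0,0,-0.12],[1,0,0,-0.35,0,0,-0.12],[1,0,0,-0.35,0,0,-0.12],[1,0,0,-0.35,0,0,-0.12],[1,0,0,0,0,0,0]])

```text
time_s: 13.52
position: [0.4867, 0.3186, 0.1079]
tcp_rot: [-0.135, 0.905, -0.339, 0.22]
force: [0.4, -4.2, -0.6]
width: 0.62
grasp_force: 63.7
```

>>> arm_command(targets=[[1,0,0,-2,0,0,0],[1,0,0,-2,0,0,0],[1,0,0,-2,0,0,0],[1,0,0,0,0,0,0]])

```text
time_s: 13.85
position: [0.4829, 0.3189, 0.1134]
tcp_rot: [-0.135, 0.904, -0.341, 0.219]
force: [-2.6, -4.8, -0.3]
width: 0.615
grasp_force: 64.0
```

Run:
```python
from h import *
x,M,s=state(); print(x,s['joint_pos'],s['width'],s['grasp_force'])
print(rel(x,M,MID-AX*.016,orient(-AX,EX)),M.T@np.array(s['force']),M.T@np.array(s['wrist_torque']))
```

```text
[0.48289672 0.3188609  0.11343874] [ 0.33763118  0.38883469 -1.31596382  2.0716428   1.06305856  0.82089701
  2.40140745] 0.6145593639045083 63.99343195284018
(array([-0.6, -0.9, 24.2]), array([ 0.0041,  0.0042, -2.491 ])) [ 1.38328397  5.08433778 -1.5134834 ] [-1.70130744 -0.16338055  0.01702408]
```

>>> arm_command(targets=[[1,0,0,-5,0,0,0],[1,0,0,-10,0,0,0],[1,0,0,-15,0,0,0],[1,0,0,-20,0,0,0],[1,0,0,-20,0,0,0],[1,0,0,-20,0,0,0],[1,0,0,-10,0,0,0],[1,0,0,0,0,0,0]])

```text
time_s: 14.52
position: [0.4392, 0.3101, 0.1851]
tcp_rot: [-0.129, 0.906, -0.338, 0.218]
force: [-0.1, 0.3, -0.6]
width: 0.615
grasp_force: 63.7
```

Run:
```python
from h import *
x,M,s=state(); print(x,s['joint_pos'],s['width'],s['grasp_force'],s['force'])
zd=np.array([0,0,-1.]); v=np.cross(M[:,2],zd); ang=np.arcsin(np.linalg.norm(v)); rv=v/np.linalg.norm(v)*ang
M3=R.from_rotvec(rv).as_matrix()@M; print('tilt',M.T@rv)
dw=np.array([.51,.008,.2])-x; print('dw',dw,'in M3',M3.T@dw*1000)
p,d=env.grab_frame('side'); p2,d=env.grab_frame('wrist'); cv2.imwrite('pics/v3.png',np.hstack([p[...,::-1],p2[...,::-1]])[:, :][::1] if 0 else cv2.resize(np.hstack([p,p2])[...,::-1],(800,300)))
```

```text
[0.43922513 0.31012324 0.18511742] [ 0.59254476 -0.0970436  -1.3869155   2.05981951  0.31350801  0.70327101
  2.9856262 ] 0.6153739529118233 63.719140762259485 [-0.14405407  0.29498841 -0.63707508]
tilt [-3.98694007e-01 -3.22603771e-01 -1.48845726e-20]
dw [ 0.07077487 -0.30212324  0.01488258] in M3 [251.25950453 182.0884292  -14.88258434]
```

View pics/v3.png

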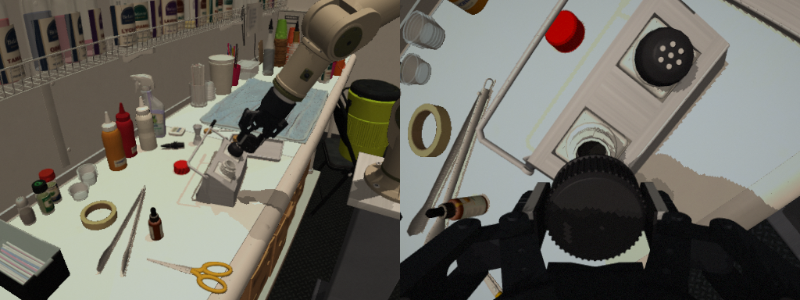

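The wrist view shows the lid held at (600,205) and the bare threaded neck at (600,135); the side view agrees. j7 is near its limit, so I unwind it first and then level the tool.

>>> arm_command(targets=[[1,0,0,0,0,0,0.12],[1,0,0,0,0,0,0.12],[1,0,0,0,0,0,0.12],[1,0,0,0,0,0,0.12],[1,0,0,0,0,0,0.12],[1,0,0,0,0,0,0.12],[1,0,0,0,-0.1,0.004,0],[1,0,0,0,-0.1,0.004,0],[1,0,0,0,-0.1,0.004,0],[1,0,0,0,-0.1,0.004,0],[1,0,0,0,-0.1,0.004,0],[1,0,0,0,0,0,0]])

```text
time_s: 15.62
position: [0.4356, 0.3088, 0.1808]
tcp_rot: [-0.034, 0.754, -0.656, 0.02]
force: [1.5, -1.0, -0.5]
width: 0.618
grasp_force: 63.7
```

```bash
cat > nav.py <<'E'
from h import *
x,M,s=state(); print(x,s['joint_pos'],s['width'],s['grasp_force'],s['force'])
zd=np.array([0,0,-1.]); v=np.cross(M[:,2],zd); ang=np.arcsin(np.linalg.norm(v)); rv=v/np.linalg.norm(v)*ang
print('tilt',(M.T@rv).round(4))
dw=np.array([.51,.008,float(sys.argv[1])])-x; print('dw',dw,'in M',(M.T@dw*1000).round(1))
E
python3 nav.py .2
```

```text
[0.43558347 0.30875647 0.180779  ] [ 0.33137456  0.44463764 -1.29427947  1.72751715  0.49684098  1.25330922
  2.20874568] 0.6180366556188128 63.69682131087757 [ 1.48761695 -1.01175409 -0.51703474]
tilt [-0.0763  0.0147 -0.    ]
dw [ 0.07441653 -0.30075647  0.019221  ] in M [307.9 -33.7 -21.2]
```

>>> arm_command(targets=[[1,0,0,-12,-0.038,0.007,0],[1,0,0,-12,-0.038,0.007,0],[1,25,-3,0,0,0,0],[1,30,-3,0,0,0,0],[1,30,-3,0,0,0,0],[1,30,-3,0,0,0,0],[1,30,-3,0,0,0,0],[1,30,-3,0,0,0,0],[1,30,-3,0,0,0,0],[1,30,-3,0,0,0,0],[1,25,-3,0,0,0,0],[1,0,0,0,0,0,0]])

```text
time_s: 16.62
position: [0.4968, 0.049, 0.2075]
tcp_rot: [-0.003, 0.753, -0.658, 0.006]
force: [0.4, -0.7, -0.5]
width: 0.621
grasp_force: 63.7
```

```bash
python3 nav.py .2
```

```text
[0.49683082 0.04899802 0.20751375] [ 0.94605254  0.42555037 -1.39123715  1.71604795  0.43727968  1.35516198
  2.75327366] 0.6206117376225452 63.728689285344444 [ 0.42439764 -0.68261995 -0.52113969]
tilt [-0.0122 -0.0049 -0.    ]
dw [ 0.01316918 -0.04099802 -0.00751375] in M [42.4 -7.4  7.8]
```

>>> arm_command(targets=[[1,10,-2,10,-0.006,-0.002,0],[1,16,-2,20,-0.006,-0.002,0],[1,16,-3,20,0,0,0],[1,0,0,20,0,0,0.1],[1,0,0,20,0,0,0.1],[1,0,0,20,0,0,0.1],[1,0,0,15,0,0,0.1],[1,0,0,0,0,0,0.1],[1,0,0,0,0,0,0]])

```text
time_s: 17.37
position: [0.507, 0.0164, 0.0821]
tcp_rot: [-0.001, -0.57, 0.822, 0.001]
force: [0.1, -0.2, 0.1]
width: 0.622
grasp_force: 63.7
```

```bash
python3 nav.py .0047
python3 - <<'E'
from h import *
C=[];t=np.load('pics/top0.npz')
for n in ('side','wrist'):
    p,d=env.grab_frame(n); W=cloud(n,d); C.append(p)
    np.savez(f'pics/{n}4.npz',p=p,d=d,W=W)
    x=state()[0]
    k=(p.max(2)<75)&(np.hypot(W[...,0]-x[0],W[...,1]-x[1])<.035)&(W[...,2]>x[2]-.01)&(W[...,2]<x[2]+.045)
    P=W[k]; print(n,len(P),P.min(0) if len(P) else 0,P.max(0) if len(P) else 0)
p=C[0]; W=np.load('pics/side4.npz')['W']
for q in ((.51,.008,.003),(.6008,.0192,.019)):
    K,D,o,A=cam('side'); u,_=cv2.projectPoints((np.array([q])-o)@A,np.zeros(3),np.zeros(3),K,D); print('px',q,u.ravel())
cv2.imwrite('pics/v4.png',np.hstack([cv2.resize(C[1],(400,300)),cv2.resize(C[0][110:230,250:410],(400,300),interpolation=cv2.INTER_CUBIC)])[...,::-1])
W=t['W'];print('floor z',[np.nanmedian(W[v-1:v+2,u-1:u+2,2]).round(4) for u,v in((345,240),(354,225),(365,250))],'table',np.nanmedian(W[150:165,290:300,2]))
E
```

```text
[0.50699109 0.01636238 0.08211011] [ 0.804039    0.51065361 -1.12356455  1.84237257  0.50982264  1.11913164
  2.2796693 ] 0.6218831618493319 63.708627806045115 [ 0.1496001  -0.18431767  0.05214475]
tilt [ 0.0025  0.0004 -0.    ]
dw [ 0.00300891 -0.00836238 -0.07741011] in M [ 6.8 -5.9 77.4]
side 299 [ 0.47810536 -0.00810228  0.08178745] [0.54241348 0.04732868 0.12747406]
wrist 16762 [ 0.47296831 -0.00977759  0.08020192] [0.53582797 0.044731   0.1286089 ]
px (0.51, 0.008, 0.003) [328.92647358 189.57733889]
px (0.6008, 0.0192, 0.019) [300.10661524 179.79798414]
floor z [np.float64(0.0018), np.float64(0.0026), np.float64(0.0033)] table 0.0021217516601875763
```

View pics/v4.png

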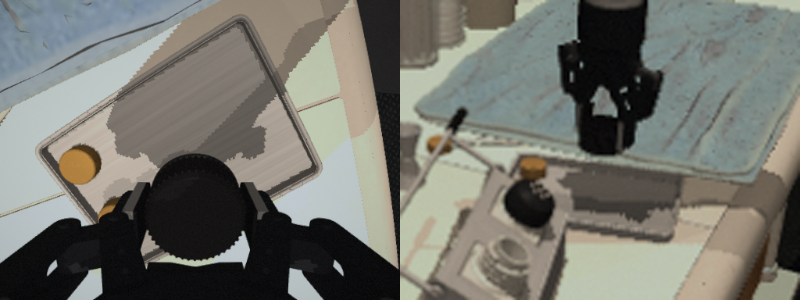

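Left half: the lid hangs over the tray at (195,210), with the caps at (80,165) and (108,210). Right half: the lid is at (602,135), with the bare neck and shaker beside it. I check the lid's tilt and height before lowering.

Run:
```python
from h import *
a=np.load('pics/wrist4.npz'); W=a['W']; x,M,s=state()
k=(a['p'].max(2)<75)&(np.hypot(W[...,0]-x[0],W[...,1]-x[1])<.024)&(W[...,2]>x[2]+.018)&(W[...,2]<x[2]+.036)
P=W[k]; c=np.median(P,0); P=P[abs(P[:,2]-c[2])<.004]; _,_,v=np.linalg.svd(P-P.mean(0),full_matrices=False); print(len(P),P.mean(0)-x,v[2])
# tray rim from wrist view
r=(W[...,2]>.012)&(W[...,2]<.022)&(abs(W[...,0]-.52)<.14)&(abs(W[...,1])<.13)
r=cv2.morphologyEx(r.astype(np.uint8),cv2.MORPH_OPEN,np.ones((2,2)))
n,l,st,ce=cv2.connectedComponentsWithStats(r)
for i in range(1,n):
    if st[i,4]>150: print(st[i,4],cv2.minAreaRect(W[l==i][:,:2].astype(np.float32)))
```

```text
10216 [-0.00044686 -0.00134838  0.02775632] [-0.00924685 -0.01152828  0.99989079]
12378 ((0.5534129738807678, -0.11368382722139359), (0.18850970268249512, 0.031614478677511215), 2.3634231090545654)
6605 ((0.5165396332740784, 0.018949799239635468), (0.2122415006160736, 0.16103452444076538), 12.604172706604004)
1889 ((0.61031574010849, -0.010222241282463074), (0.039586737751960754, 0.021496493369340897), 46.70270538330078)
233 ((0.5716075301170349, 0.015893004834651947), (0.08685889095067978, 0.005682457238435745), 34.531639099121094)
236 ((0.5497204661369324, 0.06289021670818329), (0.13995473086833954, 0.022786643356084824), 53.51734924316406)
```

Lid is level within 1° and the tray centre is at about (0.517, 0.017), so the spot is good. Lowering.

>>> arm_command(targets=[[1,0,0,20,0,0,0],[1,0,0,20,0,0,0],[1,0,0,15,0,0,0],[1,0,0,9,0,0,0],[1,0,0,5,0,0,0],[1,0,0,3,0,0,0],[1,0,0,2,0,0,0],[1,0,0,0,0,0,0],[1,0,0,0,0,0,0]], squeeze=40)

```text
time_s: 18.22
position: [0.5085, 0.0157, 0.0109]
tcp_rot: [0.001, -0.571, 0.821, 0.0]
force: [0.5, -0.3, 0.4]
width: 0.618
grasp_force: 63.7
```

>>> arm_command(targets=[[1,0,0,1,0,0,0],[1,0,0,1,0,0,0],[1,0,0,0.5,0,0,0],[1,0,0,0,0,0,0]])

```text
time_s: 18.55
position: [0.508, 0.0156, 0.0078]
tcp_rot: [0.0, -0.571, 0.821, 0.001]
force: [-0.3, -0.3, -0.8]
width: 0.62
grasp_force: 63.7
```

>>> arm_command(targets=[[1,0,0,0.8,0,0,0],[1,0,0,0.8,0,0,0],[1,0,0,0.5,0,0,0],[1,0,0,0,0,0,0]])

```text
time_s: 18.88
position: [0.508, 0.0156, 0.0059]
tcp_rot: [0.0, -0.571, 0.821, 0.001]
force: [-0.6, -0.3, 2.4]
width: 0.616
grasp_force: 64.0
```

>>> arm_command(targets=[[1,0,0,0.4,0,0,0],[1,0,0,0.4,0,0,0],[1,0,0,0,0,0,0]])

```text
time_s: 19.13
position: [0.5081, 0.0157, 0.0058]
tcp_rot: [0.0, -0.571, 0.821, 0.0]
force: [-4.8, -2.3, 14.4]
width: 0.614
grasp_force: 65.1
```

Contact with the floor, 14 N. Now I open gradually and then back off upward.

>>> arm_command(targets=[[-0.35,0,0,0,0,0,0],[-0.35,0,0,0,0,0,0],[-0.45,0,0,0,0,0,0],[-0.6,0,0,0,0,0,0],[-0.6,0,0,0,0,0,0],[-0.6,0,0,-5,0,0,0],[-0.6,0,0,-15,0,0,0],[-0.6,0,0,-30,0,0,0],[-0.6,0,0,-40,0,0,0],[-0.6,0,0,-40,0,0,0],[-0.6,0,0,0,0,0,0]])

```text
time_s: 20.05
position: [0.5118, 0.0174, 0.1432]
tcp_rot: [0.005, -0.572, 0.82, -0.002]
force: [1.5, 0.5, 0.8]
width: 0.801
grasp_force: 0.0
```

Run:
```python
from h import *
x,M,s=state(); print(x,s['force'],s['width'])
C=[]
for n in ('side','wrist'):
    p,d=env.grab_frame(n); W=cloud(n,d); C.append(p)
    k=(p.max(2)<70)&(np.hypot(W[...,0]-.508,W[...,1]-.0157)<.027)&(W[...,2]>.024)&(W[...,2]<.045)
    P=W[k]; print(n,len(P),P.mean(0)); 
    if len(P)>20: _,_,v=np.linalg.svd(P-P.mean(0),full_matrices=False); print(v[2])
    if n=='side':
        k=(p.max(2)<60)&(abs(W[...,0]-.635)<.03)&(abs(W[...,1]-.138)<.035)&(W[...,2]>.09)&(W[...,2]<.16); print('sleeve',W[k].mean(0))
cv2.imwrite('pics/v5.png',np.hstack([cv2.resize(C[1],(400,300)),cv2.resize(C[0][110:230,250:410],(400,300),interpolation=cv2.INTER_CUBIC)])[...,::-1])
```

```text
[0.51176735 0.01742309 0.14318239] [1.47391128 0.54205119 0.79314665] 0.8013294955534886
side 125 [0.50610755 0.02017573 0.0318394 ]
[ 0.03837392 -0.05178732 -0.9979206 ]
sleeve [0.63188726 0.13933364 0.1382748 ]
wrist 3266 [0.5064804  0.01499614 0.03075506]
[ 0.01051328 -0.018245    0.99977827]
```

View pics/v5.png

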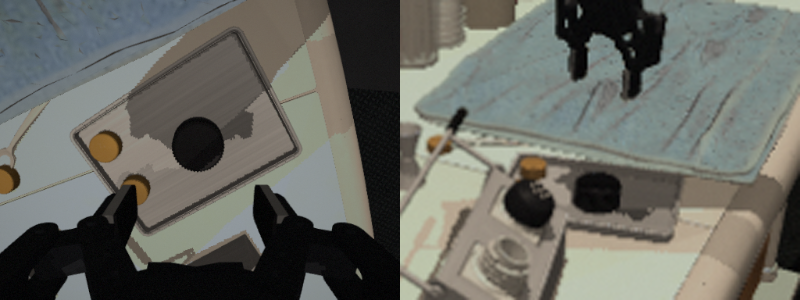

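The lid lies flat in the tray at (197,145), clear of the caps at (105,145) and (135,190). The bar is still back and the gripper is clear of everything.

```bash
python3 -c "
from rig import env
print(env.job_done())"
```

```text
the job is handed in; nothing more can be done
None
```

I swung the travel bar back to about 2.1 rad, unscrewed the ribbed lid, and set it open side down and flat in the tray, clear of the gold caps. I handed the job in at about 20 s; no verdict came back.

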